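# Pour the brass spacers back into the compartment case and shut it

## Task

Tidy the spare spacers away: pick up the blue pouring cup, tip all eight brass spacers over its spout into the empty front right compartment (grey liner plate) of the open parts case, and stand the empty cup upright on the bench again. Then swing the case's lid over until it is fully shut, and leave the tools and parts lying round about where they are.

Things in the scene. Friction and masses are not known exactly. Their poses are not given: they have to be found in the camera images.
- cup: Blue plastic pouring cup with a spout, loose, 0.09 kg empty. Origin: centre of its flat underside, z up; spout along its own -x, back wall (paper card on it) at x = +33 mm. Inner floor flat, 3 mm up, from x = -28 mm to the back. Starts upright on the bench right of the case, spout pointing roughly left, the eight spacers in it.
- cup_grip (a point): Where to grip the cup: at (4, 0, 28) mm in its frame, midway between its two parallel upright side walls, 54 mm apart outside (y = +-27 mm), 2.5 mm thick, from x = -28 to +33 mm, 44 mm tall. Axes as the cup's.
- cup_lip (a point): Middle of the lip of the cup's spout, at (-64, 0, 12) mm in its frame. From x = -28 mm to here the floor rises as a 14 degree ramp; the sides draw in to 49 mm outside (44 inside) and drop to 26 mm high. Smooth plastic: the spacers slide on slopes over 14 to 20 degrees, so the cup empties at about 45 to 60 degrees of tilt.
- case: Flat dark compartment case, 134 x 191 mm, does not move. Origin: centre of its underside; red latch at the front, its own -x; hinge along y at the back. Outer walls 32 mm high at x = -63, +62 mm, y = +-95 mm; dividers 26 mm high make two rows of four compartments, 59 (x) by 45 mm (y), floor 2 mm up. Seven hold small parts; the front right one (-x, -y) is empty but for a grey liner plate.
- empty_bay (a point): Centre of the top of the flat grey liner plate on the floor of the case's empty front right compartment, at (-31.5, -70, 10) mm in the case's frame, axes as the case's. It reaches 29.5 mm either way in x, 22.5 mm either way in y; the outer walls at its right (-y) and front (-x) stand 22 mm above this point, the dividers at its other sides 16 mm.
- case_lid (a joint): Angle of the case's clear lid about its hinge (x = +65, z = 33 mm in the case's frame): 0 shut, 1.92 fully open. Starts at 1.75 to 1.9, leaning back past upright, and stays or sinks to its stop; pushed forward past upright (below 1.57) it sinks shut by its own weight in 2 to 4 s. A spacer standing proud of the rim holds it up. Lid 126 x 191 x 2 mm, 0.06 kg.
- lid_edge (a point): Middle of the free (front) edge of the lid, 129 mm from the hinge axis; about 155 mm above the bench when the lid stands open, 34 mm when shut.
- spacer0: one of eight alike brass round spacers, short cylinders of 11 mm diameter, 11 mm long, 10 g, loose; origin at its centre, z along its axis. Starts in the cup.
- spacer1: one of eight alike brass round spacers, short cylinders of 11 mm diameter, 11 mm long, 10 g, loose; origin at its centre, z along its axis. Starts in the cup.
- spacer2: one of eight alike brass round spacers, short cylinders of 11 mm diameter, 11 mm long, 10 g, loose; origin at its centre, z along its axis. Starts in the cup.
- spacer3: one of eight alike brass round spacers, short cylinders of 11 mm diameter, 11 mm long, 10 g, loose; origin at its centre, z along its axis. Starts in the cup.
- spacer4: one of eight alike brass round spacers, short cylinders of 11 mm diameter, 11 mm long, 10 g, loose; origin at its centre, z along its axis. Starts in the cup.
- spacer5: one of eight alike brass round spacers, short cylinders of 11 mm diameter, 11 mm long, 10 g, loose; origin at its centre, z along its axis. Starts in the cup.
- spacer6: one of eight alike brass round spacers, short cylinders of 11 mm diameter, 11 mm long, 10 g, loose; origin at its centre, z along its axis. Starts in the cup.
- spacer7: one of eight alike brass round spacers, short cylinders of 11 mm diameter, 11 mm long, 10 g, loose; origin at its centre, z along its axis. Starts in the cup.
- multimeter: yellow multimeter, 130 x 66 x 39 mm, lying loose on the bench behind the cup, not part of the job; origin: centre of its underside.
- pliers: blue long-nose pliers, 56 x 165 x 12 mm, loose on the bench behind the work, not part of the job; origin: centre of its underside.
- fuse_box: small card box, white and blue, 40 x 62 x 30 mm, loose on the bench to the right, not part of the job; origin: centre of its underside.
- filter: pale filter cassette, 48 x 90 x 18 mm, loose on the bench behind the case, not part of the job; origin: centre of its underside.
Not all that is in view belongs to the job. Of the things that look like the cup, the smaller one is meant.

How it is judged:
On the way, in this order (a step that is already met when the one before it is completed fails the run):
1. all eight spacers lie in the empty compartment while the cup is held up off the bench (x of spacer0 in the frame of empty_bay between -0.0295 and 0.0295 m and y of spacer0 in the frame of empty_bay between -0.023 and 0.023 m and z of each of spacer0, spacer1, spacer2, spacer3, spacer4, spacer5, spacer6, spacer7 in the frame of empty_bay below 0.02 m and x of spacer1 in the frame of empty_bay between -0.0295 and 0.0295 m and y of spacer1 in the frame of empty_bay between -0.023 and 0.023 m and x of spacer2 in the frame of empty_bay between -0.0295 and 0.0295 m and y of spacer2 in the frame of empty_bay between -0.023 and 0.023 m and x of spacer3 in the frame of empty_bay between -0.0295 and 0.0295 m and y of spacer3 in the frame of empty_bay between -0.023 and 0.023 m and x of spacer4 in the frame of empty_bay between -0.0295 and 0.0295 m and y of spacer4 in the frame of empty_bay between -0.023 and 0.023 m and x of spacer5 in the frame of empty_bay between -0.0295 and 0.0295 m and y of spacer5 in the frame of empty_bay between -0.023 and 0.023 m and x of spacer6 in the frame of empty_bay between -0.0295 and 0.0295 m and y of spacer6 in the frame of empty_bay between -0.023 and 0.023 m and x of spacer7 in the frame of empty_bay between -0.0295 and 0.0295 m and y of spacer7 in the frame of empty_bay between -0.023 and 0.023 m and height (world z) of cup above 0.015 m), for 0.1 s.
2. the cup stands upright on the bench, let go, the lid still open (angle between cup's own z axis and vertical below 0.1 rad and height (world z) of cup below 0.005 m and contact force between the fingers and cup below 0.2 N and linear speed of cup below 0.02 m/s and value of joint case_lid above 0.8 rad), for 0.2 s.
At the end, for the whole second after the job is handed in: All eight spacers lie in the front right compartment below the lid (each centre inside the compartment's walls and less than 20 mm above its liner), the lid is shut to within 0.04 rad, and the cup stands upright (within 0.1 rad) at rest on the bench (underside within 5 mm of it) (x of spacer0 in the frame of empty_bay between -0.0295 and 0.0295 m and y of spacer0 in the frame of empty_bay between -0.023 and 0.023 m and z of each of spacer0, spacer1, spacer2, spacer3, spacer4, spacer5, spacer6, spacer7 in the frame of empty_bay below 0.02 m and x of spacer1 in the frame of empty_bay between -0.0295 and 0.0295 m and y of spacer1 in the frame of empty_bay between -0.023 and 0.023 m and x of spacer2 in the frame of empty_bay between -0.0295 and 0.0295 m and y of spacer2 in the frame of empty_bay between -0.023 and 0.023 m and x of spacer3 in the frame of empty_bay between -0.0295 and 0.0295 m and y of spacer3 in the frame of empty_bay between -0.023 and 0.023 m and x of spacer4 in the frame of empty_bay between -0.0295 and 0.0295 m and y of spacer4 in the frame of empty_bay between -0.023 and 0.023 m and x of spacer5 in the frame of empty_bay between -0.0295 and 0.0295 m and y of spacer5 in the frame of empty_bay between -0.023 and 0.023 m and x of spacer6 in the frame of empty_bay between -0.0295 and 0.0295 m and y of spacer6 in the frame of empty_bay between -0.023 and 0.023 m and x of spacer7 in the frame of empty_bay between -0.0295 and 0.0295 m and y of spacer7 in the frame of empty_bay between -0.023 and 0.023 m and value of joint case_lid below 0.04 rad and angle between cup's own z axis and vertical below 0.1 rad and height (world z) of cup between -0.005 and 0.005 m and linear speed of cup below 0.02 m/s); the robot touches nothing.
It fails at once if the multimeter is shoved more than 25 mm (distance of multimeter from where it was at the start of the episode above 0.025 m).
It fails at once if the long-nose pliers is shoved more than 25 mm (distance of pliers from where it was at the start of the episode above 0.025 m).
It fails at once if the fuse box is shoved more than 25 mm (distance of fuse_box from where it was at the start of the episode above 0.025 m).
It fails at once if the filter cassette is shoved more than 25 mm (distance of filter from where it was at the start of the episode above 0.025 m).
It also fails if it takes over 61 s, if anything falls off the work surface, if the arm or the gripper's body presses on something with over 40 N, if the wrist force passes 120 N, or if a joint passes its speed limit or range.

## Robot

A 6-joint arm with a two-finger parallel gripper is mounted at the origin on a cart in front of the work surface, level with it; the furniture and walls round the work are solid. World frame = base frame: x ahead of the robot, y to its left, z up, the work surface at z = 0. Lengths are in m, angles in rad, forces in N, time in s.
With the tool pointing down it reaches from about 0.425 to 0.925 m from the base axis. Payload 12.5 kg.
Tool frame: the origin (TCP) lies midway between the tips of the shut fingers; the grasp point (between the pads) lies 19 mm behind it; z points along the fingers, y is the line along which they close (so a half turn about z gives the same grasp; the last joint's range is limited). The gripper opens to 85 mm and grips with 20 to 120 N. Pads are 22 mm wide; open, the fingers measure 114 mm over their backs; the gripper's body (76 mm by 85 mm) begins 54 mm behind the grasp point. The pads swing forward as they close: fully open they stand 13 mm farther back than shut.
Start: joints at [-1.379, 0.491, 1.559, -0, 1.092, -0.106], TCP at [0.183, -0.597, 0.231] pointing down, gripper open.
Joint ranges: [-3.1, 3.1], [-0.84, 2.19], [0.05, 2.79], [-1.13, 4.28], [0.06, 2.93], [-2.69, 2.69]. Speed limits (rad/s): [2.22, 2.22, 2.79, 3.14, 3.14, 3.14].

## Interface

Orientations are given as a rotation vector (axis times angle).
In Python, from workcell import sense, snapshot, hand_in gives the robot as it stands.
- The arm moves only by the shell command python3 -m handwheel 'ROWS'. ROWS is JSON, a list of rows, each an object with "translation": the shift along the tool's x, y, z scaled (see below), a list of three; "twist": the turn, a rotation vector about the tool's x, y, z scaled (see below), a list of three; "jaw": the gripper command: -1 is shut, 1 is fully open, values between are in proportion. A call has 1 to 8 rows; each row shifts and turns the commanded pose from where the row before left it, along the tool's axes as they then stand; what a row does not reach is not made up. The controller multiplies each number of a shift by 50 mm and each number of a turn by 0.08 rad. A row lasts 1/10 s, in which the tool goes at most 50 mm and 8.59 degrees, less where a joint would pass 70% of its speed; a pose out of reach is approached as far as the arm can. A call with a number of a shift or a turn outside -1 to 1 is refused whole. A call with a gripper value outside its range is refused whole. The fingers move at their own pace and stop on an object; the grip force is fixed at half the most. Time passes only in rows, so rows that do not move let the fingers close. It gives the time, the measured TCP pose, the force, the opening and the grip force at its end, in the units of the state.
- sense(): the state, without advancing time (a new reading comes with each control period).
- snapshot(name): name is "scene" or "top" or "wrist"; returns a dict with "frame" (400x640x3 uint8, red, green, blue), "fx", "fy", "cx", "cy" (pixels), "cam_to_world" (4x4, takes a point from camera to world coordinates). Camera axes: x right, y down, z forward; pixel columns grow to the right and rows downward; lengths in m; the calibration is good to about 2 mm. The wrist camera is an equidistant fisheye: a pixel r from the principal point sees the ray r / f radians off the axis. A picture is of the moment at which its call begins. There is no depth.
- hand_in(): hands the job in; it is judged then, once.
The state is a dict: "clock": time; "q": joint angles; "qvel": joint speeds; "tau": joint torques, N m; "eef_pos": TCP position; "ee_rot": TCP orientation; "ft_force": force on the tool from outside, world axes, zero at the start; "wrist_torque": the same for the moment, N m; "gripper_width": finger opening in m; "finger_force": force on a finger pad.
Only numpy, scipy, OpenCV 4.12 (cv2) and the standard library are available. Lean on these libraries where they do the work, as an engineer would, in place of code of your own. Each camera call takes 0.05 s, during which the arm holds its last target. There are 200 camera calls.

## Working session

There is one attempt and no reset: what is moved stays moved. The work goes in short steps, Python scripts to look and compute and a shell command to move; the robot and the scene stay as the last step left them, time stands still between calls to the robot, and variables do not carry over. Pictures are saved under pics/ and viewed, at most 10 in all, crops included, and the job is handed in when it is done.

```bash
mkdir -p pics; python3 - <<'E'
from workcell import *
import cv2,numpy as np
for n in("scene","top"):
    s=snapshot(n);cv2.imwrite(f"pics/{n}0.png",s["frame"][:,:,::-1]);print(n,s["fx"],s["fy"],s["cx"],s["cy"],np.round(s["cam_to_world"],4).tolist())
    np.savez(f"{n}0.npz",**s)
print(sense())
E
```

```text
scene 407.6771661993371 407.6771661993371 317.64151868891787 203.59980992841224 [[-0.8126, -0.3099, 0.4936, -0.111], [-0.5824, 0.399, -0.7082, 0.7672], [0.0226, -0.863, -0.5048, 0.7713], [0.0, 0.0, 0.0, 1.0]]
top 508.92687673532686 508.92687673532686 317.220657089446 196.69903199068014 [[-0.0258, -0.997, 0.0734, 0.5008], [-0.9996, 0.0246, -0.0167, -0.2331], [0.0148, -0.0738, -0.9972, 1.4785], [0.0, 0.0, 0.0, 1.0]]
{'clock': 0.1, 'q': array([-1.37862459e+00,  4.91544727e-01,  1.55943099e+00, -1.95051604e-05,
        1.09170211e+00, -1.05620135e-01]), 'qvel': array([-6.41829677e-04, -8.97934440e-05, -1.15519331e-03,  8.52037221e-04,
       -1.10616528e-03,  1.18327928e-04]), 'tau': array([ 6.21473111e-03, -6.19444799e+01, -2.62028235e+01,  3.83228621e-05,
        2.81842411e-03,  1.15928421e-05]), 'eef_pos': array([ 0.18334478, -0.59727466,  0.23074331]), 'ee_rot': array([-3.10575887e+00, -4.65897146e-01,  1.00865334e-04]), 'ft_force': array([-0.71976724, -0.23573738, -0.32196687]), 'wrist_torque': array([-0.02139015,  0.01951214, -0.0002993 ]), 'finger_force': 0.0, 'gripper_width': 0.08533269930963432}
```

View pics/scene0.png

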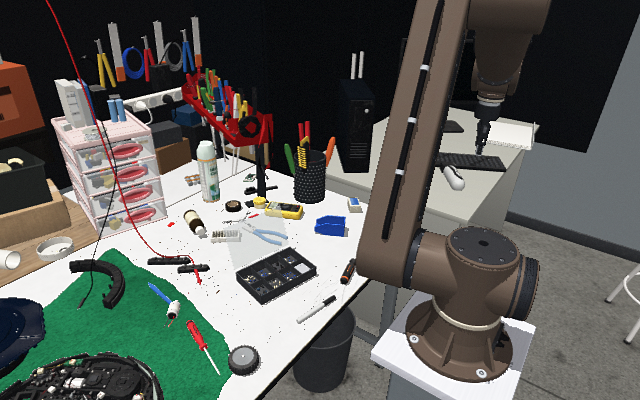

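View pics/top0.png

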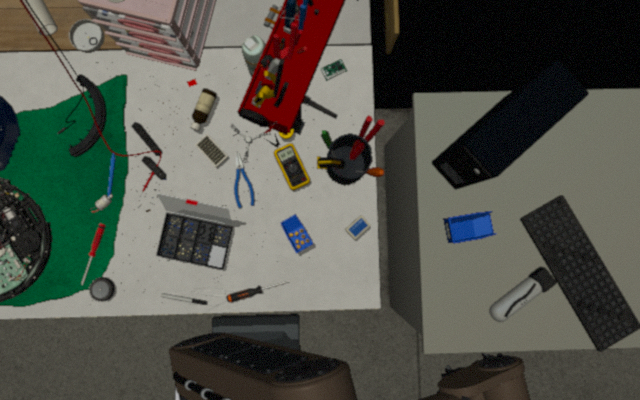

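Two things look like the cup in the top view. One is at (297,235) on the bench between the case and the fuse box, with brass dots in it. The other is larger and empty, at (470,227) on the side desk. The first fits because it is smaller, right of the case and holds the spacers. I'll confirm with an enlarged crop.

```bash
python3 - <<'E'
import cv2,numpy as np
s=np.load("top0.npz");f=s["frame"][185:285,145:305+75,::-1]
cv2.imwrite("pics/crop1.png",cv2.resize(f,None,fx=3.4,fy=3.4,interpolation=cv2.INTER_CUBIC)); print(f.shape)
E
```

```text
(100, 235, 3)
```

View pics/crop1.png

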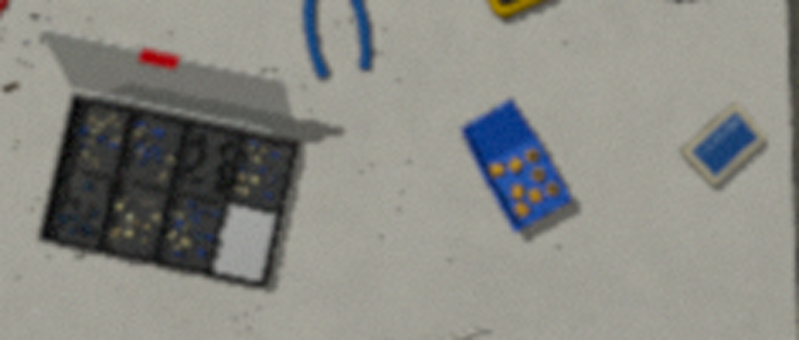

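The crop confirms it: the bench cup holds eight brass spacers. Its lip is at upper left, crop (488,114), and its back with the card is at lower right, crop (552,222). The case's empty bay with the liner is at crop (245,243), and the lid hinge is on the far side.

```bash
cat > h.py <<'E'
import numpy as np,cv2
from scipy.spatial.transform import Rotation as R
def ray(s,u,v,z,fish=False):
    T=s["cam_to_world"];a=np.array([(u-s["cx"])/s["fx"],(v-s["cy"])/s["fy"]])
    if fish:
        r=np.linalg.norm(a);d=np.r_[a/max(r,1e-9)*np.sin(r),np.cos(r)]
    else: d=np.r_[a,1]
    d=T[:3,:3]@d;o=T[:3,3];return o+d*(z-o[2])/d[2]
def fit2(L,W):
    L=np.array(L,float)[:,:2];W=np.array(W)[:,:2];a=L-L.mean(0);b=W-W.mean(0)
    th=np.arctan2((a[:,0]*b[:,1]-a[:,1]*b[:,0]).sum(),(a*b).sum())
    c,s_=np.cos(th),np.sin(th);Rm=np.array([[c,-s_],[s_,c]]);t=W.mean(0)-Rm@L.mean(0)
    return t,th,np.linalg.norm(W-(L@Rm.T+t),axis=1)
def rot2(th):return np.array([[np.cos(th),-np.sin(th)],[np.sin(th),np.cos(th)]])
E
python3 - <<'E'
from h import *
s=np.load("top0.npz")
P=lambda u,v,z:ray(s,145+u/3.4,185+v/3.4,z)
np.set_printoptions(precision=4,suppress=True)
t,th,e=fit2([(-.064,.095),(-.064,-.095),(.0625,-.095),(.0625,.095)],[P(42,240,.032),P(270,289,.032),P(300,140,.032),P(75,97,.032)])
print("case",t,np.degrees(th),e); print("bay",t+rot2(th)@[-.0315,-.07], np.mean([P(227,202,.01),P(277,210,.01),P(265,285,.01),P(213,275,.01)],0))
for z1 in(.026,):
  # cup -x = spout; cup y: 
  t,th,e=fit2([(-.064,-.0245),(-.064,.0245),(.033,-.027),(.033,.027)],[P(513,100,.026)[:2],P(463,128,.026)[:2],P(577,205,.044)[:2],P(523,237,.044)[:2]])
  print("cup",t,np.degrees(th),e)
  t,th,e=fit2([(-.064,.0245),(-.064,-.0245),(.033,.027),(.033,-.027)],[P(513,100,.026)[:2],P(463,128,.026)[:2],P(577,205,.044)[:2],P(523,237,.044)[:2]])
  print("cup",t,np.degrees(th),e)
for n,u,v,z in[("fuse",725,145,.03)]:print(n,P(u,v,z))
for n,u,v,z in[("mm bl",287,188,.039),("mm br",311,182,.039),("pl l",241,207,.01),("pl r",254,206,.01),("tl",276,147,.04),("filter",210,150,.018),("drv",230,296,.02),("drvtip",288,283,.01),("pot",350,160,.1)]:print(n,ray(s,u,v,z))
E
```

```text
case [0.4905 0.0891] -12.853683089463836 [0.0032 0.0017 0.0008 0.0027]
bay [0.4443 0.0279] [0.4447 0.0327 0.01  ]
cup [ 0.4889 -0.2066] -150.83719511414185 [0.0487 0.0484 0.0528 0.0531]
cup [ 0.4889 -0.2065] -151.1055896042695 [0.0026 0.0034 0.0031 0.0033]
fuse [ 0.5164 -0.3717  0.03  ]
mm bl [ 0.6337 -0.1721  0.039 ]
mm br [ 0.6492 -0.2406  0.039 ]
pl l [ 0.5846 -0.0372  0.01  ]
pl r [ 0.5866 -0.0747  0.01  ]
tl [ 0.7517 -0.1433  0.04  ]
filter [0.7513 0.0486 0.018 ]
drv [ 0.333  -0.0038  0.02  ]
drvtip [ 0.364  -0.1679  0.01  ]
pot [ 0.7007 -0.3484  0.1   ]
```

Cup at (0.489, -0.207) with the spout heading 29°. Bay at (0.4445, 0.030), case yaw about -12.9°. I'm moving above the cup.

```bash
python3 -m handwheel '[{"translation":[0.65,-0.45,0.1],"twist":[0,0,0],"jaw":1},{"translation":[0.65,-0.45,0.1],"twist":[0,0,0],"jaw":1},{"translation":[0.65,-0.45,0.1],"twist":[0,0,0],"jaw":1},{"translation":[0.65,-0.45,0.1],"twist":[0,0,0],"jaw":1}]'
python3 -m handwheel '[{"translation":[0.65,-0.45,0.1],"twist":[0,0,0],"jaw":1},{"translation":[0.65,-0.45,0.1],"twist":[0,0,0],"jaw":1},{"translation":[0.65,-0.45,0.1],"twist":[0,0,0],"jaw":1},{"translation":[0.65,-0.45,0.1],"twist":[0,0,0],"jaw":1},{"translation":[0.65,-0.45,0.1],"twist":[0,0,0],"jaw":1},{"translation":[0.65,-0.45,0.1],"twist":[0,0,-0.8],"jaw":1},{"translation":[0.4,-0.4,0.1],"twist":[0,0,-0.9],"jaw":1},{"translation":[0,0,0],"twist":[0,0,-0.9],"jaw":1}]'
cat >> h.py <<'E'
def go(p,yaw,tilt=0):
    "remaining move in tool axes/units; tool x heads yaw, spout dipped by tilt"
    from workcell import sense
    st=sense();R0=R.from_rotvec(st["ee_rot"])
    R1=R.from_euler("z",yaw,degrees=True)*R.from_rotvec([np.pi,0,0])*R.from_rotvec([0,-np.radians(tilt),0])
    print("t",round(st["clock"],2),"pos",np.round(st["eef_pos"],4),"q",np.round(st["q"],2),"F",np.round(st["ft_force"],1),"w",round(st["gripper_width"],4),"ff",st["finger_force"])
    print("shift units",np.round(R0.inv().apply(np.array(p)-st["eef_pos"])/.05,2),"turn units",np.round((R0.inv()*R1).as_rotvec()/.08,2))
E
python3 - <<'E'
from h import *;from workcell import *
go([.4855,-.2085,.15],29)
s=snapshot("wrist");np.savez("w1.npz",**s);cv2.imwrite("pics/w1.png",s["frame"][:,:,::-1])
E
```

```text
clock: 0.5
eef_pos: [0.2819, -0.4719, 0.2109]
ee_rot: [-3.107, -0.465, 0.0]
ft_force: [1.1, 0.9, -0.4]
gripper_width: 0.0854
finger_force: 0.0
clock: 1.3
eef_pos: [0.4405, -0.2583, 0.1755]
ee_rot: [-3.038, -0.795, 0.002]
ft_force: [-0.6, -0.3, 0.8]
gripper_width: 0.0854
finger_force: 0.0
t 1.3 pos [ 0.4405 -0.2583  0.1755] q [-0.66  0.4   1.9   0.    0.84  0.4 ] F [-0.6 -0.3  0.8] w 0.0854 ff 0.0
shift units [ 1.27 -0.43  0.51] turn units [-0.02  0.01  0.07]
```

View pics/w1.png

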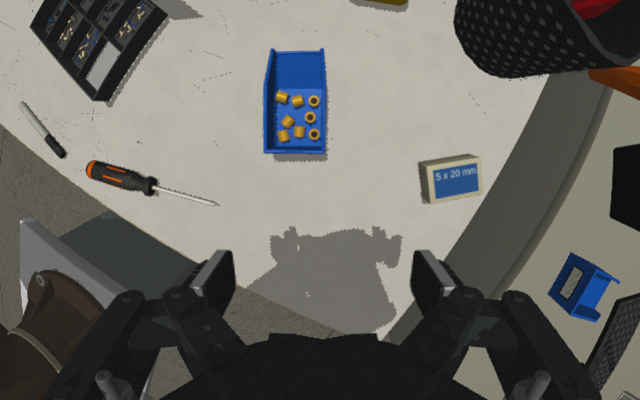

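The wrist view shows the cup upright: lip corners at (270,50) and (325,50), back rim corners at (263,153) and (326,151). The fuse box is at (452,178) and the driver at (150,185), both clear of the approach.

```bash
python3 - <<'E'
from h import *
s=np.load("w1.npz");P=lambda u,v,z:ray(s,u,v,z,True)
t,th,e=fit2([(-.064,.0245),(-.064,-.0245),(.033,.027),(.033,-.027)],[P(325,50,.026),P(270,50,.026),P(326,151,.044),P(263,153,.044)])
print(t,np.degrees(th),e)
yaw=np.degrees(th)+180;g=t+rot2(th)@[.004,0];print(g)
go([*g,.10],yaw)
# case rim right corners
print("case FR",P(98,100,.032),"BR",P(167,15,.032)); 
E
```

```text
[ 0.489916   -0.20180239] -151.47097340436088 [0.00172568 0.00107732 0.0019252  0.00148446]
[ 0.4864017 -0.2037128]
t 1.35 pos [ 0.4402 -0.2596  0.1758] q [-0.66  0.4   1.9  -0.    0.84  0.39] F [ 0.7 -0.7  0. ] w 0.0854 ff 0.0
shift units [ 1.36 -0.52  1.52] turn units [-0.01  0.01  0.22]
case FR [0.41110254 0.00971194 0.032     ] BR [ 0.52418564 -0.03127728  0.032     ]
```

```bash
python3 -m handwheel '[{"translation":[0.45,-0.17,0.5],"twist":[0,0,0.1],"jaw":1},{"translation":[0.45,-0.17,0.5],"twist":[0,0,0.1],"jaw":1},{"translation":[0.45,-0.17,0.5],"twist":[0,0,0],"jaw":1},{"translation":[0,0,0],"twist":[0,0,0],"jaw":1}]'
python3 - <<'E'
from h import *
go([.4865,-.2045,.009],28.7)
E
```

```text
clock: 1.75
eef_pos: [0.4868, -0.2049, 0.0986]
ee_rot: [-3.045, -0.761, 0.005]
ft_force: [0.8, 0.6, 0.6]
gripper_width: 0.0852
finger_force: 0.0
t 1.75 pos [ 0.4868 -0.2049  0.0986] q [-0.52  0.54  1.92  0.    0.68  0.56] F [0.8 0.6 0.6] w 0.0852 ff 0.0
shift units [ 0.   -0.    1.79] turn units [-0.05  0.03 -0.14]
```

```bash
python3 -m handwheel '[{"translation":[0,0,0.5],"twist":[0,0,-0.12],"jaw":1},{"translation":[0,0,0.5],"twist":[0,0,0],"jaw":1},{"translation":[0,0,0.5],"twist":[0,0,0],"jaw":1},{"translation":[0,0,0.25],"twist":[0,0,0],"jaw":1},{"translation":[0,0,0],"twist":[0,0,0],"jaw":1}]'
python3 -m handwheel '[{"translation":[0,0,0],"twist":[0,0,0],"jaw":-1},{"translation":[0,0,0],"twist":[0,0,0],"jaw":-1},{"translation":[0,0,0],"twist":[0,0,0],"jaw":-1},{"translation":[0,0,0],"twist":[0,0,0],"jaw":-1},{"translation":[0,0,0],"twist":[0,0,0],"jaw":-1},{"translation":[0,0,0],"twist":[0,0,0],"jaw":-1}]'
python3 -m handwheel '[{"translation":[0,0,-0.2],"twist":[0,0,0],"jaw":-1},{"translation":[0,0,-0.4],"twist":[0,0,0],"jaw":-1},{"translation":[0,0,-0.5],"twist":[0,0,0],"jaw":-1},{"translation":[0,0,-0.5],"twist":[0,0,0],"jaw":-1},{"translation":[0,0,-0.4],"twist":[0,0,0],"jaw":-1},{"translation":[0,0,0],"twist":[0,0,0],"jaw":-1}]'
python3 - <<'E'
from h import *;from workcell import *
go([.4865,-.2045,.109],28.7)
s=snapshot("wrist");np.savez("w2.npz",**s);cv2.imwrite("pics/w2.png",s["frame"][:,:,::-1])
E
```

```text
clock: 2.25
eef_pos: [0.4862, -0.207, 0.013]
ee_rot: [-3.043, -0.774, 0.002]
ft_force: [0.0, -0.6, 1.0]
gripper_width: 0.0853
finger_force: 0.0
clock: 2.85
eef_pos: [0.4872, -0.207, 0.0151]
ee_rot: [3.043, 0.776, 0.002]
ft_force: [-1.8, -1.0, 5.1]
gripper_width: 0.0531
finger_force: 62.9
clock: 3.45
eef_pos: [0.4878, -0.2071, 0.117]
ee_rot: [3.041, 0.776, 0.006]
ft_force: [-0.0, 0.8, -1.9]
gripper_width: 0.053
finger_force: 63.4
t 3.45 pos [ 0.4878 -0.2071  0.117 ] q [-0.53  0.51  1.91 -0.    0.72  0.55] F [-0.   0.8 -1.9] w 0.053 ff 63.42338562011719
shift units [ 0.   -0.06  0.16] turn units [ 0.06 -0.03 -0.02]
```

View pics/w2.png

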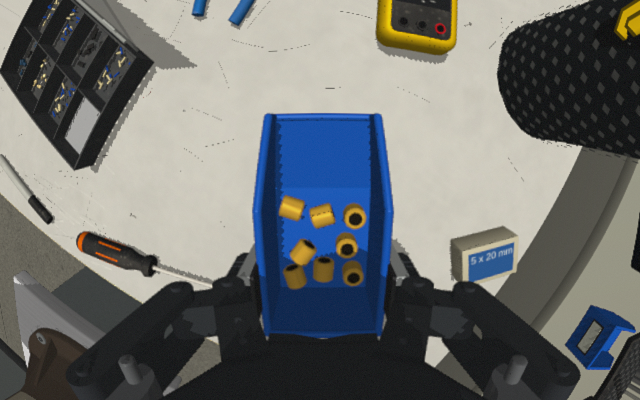

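The cup is held with all eight spacers in it; lip edge at row 113, cols 265–382, multimeter clear at (417,25). I'm carrying it toward the case while turning the spout left.

```bash
python3 -m handwheel '[{"translation":[0.03,-0.23,-0.05],"twist":[0,0,-0.8],"jaw":-1},{"translation":[0.04,-0.23,-0.05],"twist":[0,0,-0.8],"jaw":-1},{"translation":[0.06,-0.22,-0.05],"twist":[0,0,-0.8],"jaw":-1},{"translation":[0.08,-0.22,-0.05],"twist":[0,0,-0.8],"jaw":-1},{"translation":[0.1,-0.21,-0.05],"twist":[0,0,-0.8],"jaw":-1},{"translation":[0.11,-0.21,-0.05],"twist":[0,0,-0.8],"jaw":-1},{"translation":[0.12,-0.2,-0.05],"twist":[0,0,-0.8],"jaw":-1}]'
python3 -m handwheel '[{"translation":[0.13,-0.19,-0.05],"twist":[0,0,-0.8],"jaw":-1},{"translation":[0.15,-0.18,-0.05],"twist":[0,0,-0.8],"jaw":-1},{"translation":[0.16,-0.17,-0.05],"twist":[0,0,-0.8],"jaw":-1},{"translation":[0.17,-0.16,0],"twist":[0,0,-0.8],"jaw":-1},{"translation":[0.18,-0.15,0],"twist":[0,0,-0.8],"jaw":-1},{"translation":[0,0,0],"twist":[0,0,-0.8],"jaw":-1},{"translation":[0,0,0],"twist":[0,0,0],"jaw":-1}]'
python3 - <<'E'
from h import *;from workcell import *
go([.43,-.075,.14],77)
s=snapshot("wrist");np.savez("w3.npz",**s);cv2.imwrite("pics/w3.png",s["frame"][:,:,::-1])
E
```

```text
clock: 4.2
eef_pos: [0.4582, -0.1294, 0.1305]
ee_rot: [-2.793, -1.436, 0.002]
ft_force: [-0.4, 0.6, -2.3]
gripper_width: 0.0526
finger_force: 63.4
clock: 4.9
eef_pos: [0.4397, -0.0745, 0.1382]
ee_rot: [-2.469, -1.942, 0.001]
ft_force: [0.5, 0.5, -2.4]
gripper_width: 0.0528
finger_force: 63.4
t 4.9 pos [ 0.4397 -0.0745  0.1382] q [-0.32  0.38  2.09 -0.    0.68 -0.08] F [ 0.5  0.5 -2.4] w 0.0528 ff 63.446112871170044
shift units [-0.05 -0.19 -0.04] turn units [-0.02  0.   -0.14]
```

View pics/w3.png

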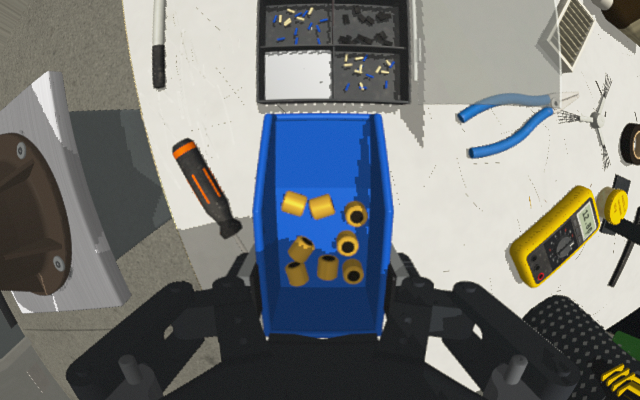

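The case's bay (liner) is at cols 265–331, rows 51–101, straight ahead of the lip (row 114, cols 265–382). The case rim's right corners are at (257,104) and (410,103).

```bash
python3 - <<'E'
from h import *
np.set_printoptions(precision=4,suppress=True)
s=np.load("w3.npz");P=lambda u,v,z:ray(s,u,v,z,True)
FR,BR=P(257,104,.032),P(410,103,.032);d=BR-FR;print(FR,BR,"len",np.linalg.norm(d),"yaw",np.degrees(np.arctan2(d[1],d[0])))
print("liner",[P(u,v,.010)[:2] for u,v in((265,51),(331,51),(331,101),(264,102))])
th=np.arctan2(d[1],d[0]);c=(FR+BR)[:2]/2
print("bay from rim",c+rot2(th)@[-.031,.025])
lip=[P(265,114,.150),P(382,114,.150)];print("lip@rim z=.150",lip,np.linalg.norm(lip[0]-lip[1]))
print("expected lip",np.array([.4397,-.0745])+.068*np.array([np.cos(np.radians(76)),np.sin(np.radians(76))]))
E
```

```text
[0.4072 0.0167 0.032 ] [ 0.5275 -0.0107  0.032 ] len 0.12341758025095378 yaw -12.8374023954163
liner [array([0.4211, 0.0634]), array([0.4764, 0.0484]), array([0.4659, 0.005 ]), array([0.4094, 0.0189])]
bay from rim [0.4427 0.0343]
lip@rim z=.150 [array([ 0.4325, -0.0002,  0.15  ]), array([ 0.4804, -0.0118,  0.15  ])] 0.04923183690378034
expected lip [ 0.4562 -0.0085]
```

Bay centre is (0.443, 0.034), consistent with the rim and the liner. I'm bringing the lip over it, still nearly level.

```bash
python3 - <<'E'
from h import *
go([.425,-.0443,.085],77.2)
E
python3 -m handwheel '[{"translation":[0.1,-0.08,0.1],"twist":[0,0,-0.08],"jaw":-1},{"translation":[0.1,-0.08,0.2],"twist":[0,0,-0.08],"jaw":-1},{"translation":[0.1,-0.08,0.3],"twist":[0,0,0],"jaw":-1},{"translation":[0.1,-0.08,0.3],"twist":[0,0,0],"jaw":-1},{"translation":[0.1,-0.05,0.2],"twist":[0,0,0],"jaw":-1},{"translation":[0,0,0],"twist":[0,0,0],"jaw":-1}]'
python3 - <<'E'
from h import *
go([.425,-.0443,.085],77.2)
E
```

```text
t 4.95 pos [ 0.4398 -0.0747  0.1382] q [-0.32  0.38  2.09 -0.    0.68 -0.08] F [ 0.1 -0.1 -2.7] w 0.0531 ff 63.44598054885864
shift units [ 0.52 -0.43  1.07] turn units [-0.01  0.   -0.21]
clock: 5.55
eef_pos: [0.4268, -0.0457, 0.0825]
ee_rot: [-2.457, -1.954, 0.003]
ft_force: [-0.0, -0.3, -1.4]
gripper_width: 0.053
finger_force: 63.4
t 5.55 pos [ 0.4268 -0.0457  0.0825] q [-0.26  0.47  2.17 -0.    0.5  -0.03] F [-0.  -0.3 -1.4] w 0.053 ff 63.401323556900024
shift units [ 0.02 -0.04 -0.05] turn units [-0.04 -0.   -0.05]
```

```bash
python3 -m handwheel '[{"translation":[0.01,-0.01,0],"twist":[0,-0.8,0],"jaw":-1},{"translation":[0.01,-0.01,0],"twist":[0,-0.8,0],"jaw":-1},{"translation":[0.01,-0.01,0.02],"twist":[0,-0.8,0],"jaw":-1},{"translation":[0.02,-0.01,0.02],"twist":[0,-0.8,0],"jaw":-1},{"translation":[0.02,0,0.02],"twist":[0,-0.8,0],"jaw":-1},{"translation":[0,0,0],"twist":[0,0,0],"jaw":-1}]'
python3 - <<'E'
from h import *;from workcell import sense
L=np.array([.440,.022,.045])
def tgt(tilt,L):
    R1=R.from_euler("z",77.2,degrees=True)*R.from_rotvec([np.pi,0,0])*R.from_rotvec([0,-np.radians(tilt),0]);return L-R1.apply([.068,0,.002])
st=sense();print("lip now",st["eef_pos"]+R.from_rotvec(st["ee_rot"]).apply([.068,0,.002]),R.from_rotvec(st["ee_rot"]).as_matrix())
go(tgt(18.3,L),77.2,18.3)
E
```

```text
clock: 6.15
eef_pos: [0.4268, -0.0425, 0.0802]
ee_rot: [2.283, 1.818, -0.369]
ft_force: [0.5, -0.4, -2.0]
gripper_width: 0.0534
finger_force: 63.4
lip now [0.44111701 0.019807   0.05686966] [[ 2.12319035e-01  9.74665093e-01 -7.03461781e-02]
 [ 9.24820052e-01 -2.23669137e-01 -3.07701136e-01]
 [-3.15639825e-01  2.73252215e-04 -9.48879037e-01]]
t 6.15 pos [ 0.4268 -0.0425  0.0802] q [-0.07  0.52  2.15 -0.57  0.61  0.65] F [ 0.5 -0.4 -2. ] w 0.0534 ff 63.39512586593628
shift units [ 0.11 -0.03  0.22] turn units [-0.01  0.02 -0.03]
```

```bash
python3 -m handwheel '[{"translation":[0.02,0,0],"twist":[0,-0.5,0],"jaw":-1},{"translation":[0.02,0,0],"twist":[0,-0.5,0],"jaw":-1},{"translation":[0.03,0,0],"twist":[0,-0.5,0],"jaw":-1},{"translation":[0.03,0,0],"twist":[0,-0.5,0],"jaw":-1},{"translation":[0,0,-0.04],"twist":[0,-0.4,0],"jaw":-1},{"translation":[0,0,-0.04],"twist":[0,-0.4,0],"jaw":-1},{"translation":[0,0,0],"twist":[0,0,0],"jaw":-1}]'
cat >> h.py <<'E'
def lipst(L,tilt):
    from workcell import sense
    st=sense();R0=R.from_rotvec(st["ee_rot"]);print("lip",np.round(st["eef_pos"]+R0.apply([.068,0,.002]),4),"tilt",np.degrees(np.arcsin(-R0.as_matrix()[2,0])))
    R1=R.from_euler("z",77.2,degrees=True)*R.from_rotvec([np.pi,0,0])*R.from_rotvec([0,-np.radians(tilt),0])
    go(np.array(L)-R1.apply([.068,0,.002]),77.2,tilt)
E
python3 - <<'E'
from h import *
lipst([.440,.022,.045],35)
E
```

```text
clock: 6.85
eef_pos: [0.428, -0.0365, 0.0819]
ee_rot: [2.146, 1.707, -0.598]
ft_force: [-0.5, -0.2, -1.5]
gripper_width: 0.0529
finger_force: 63.4
lip [0.4409 0.0192 0.0451] tilt 31.088036425568085
t 6.85 pos [ 0.428  -0.0365  0.0819] q [ 0.06  0.58  2.11 -0.77  0.79  0.93] F [-0.5 -0.2 -1.5] w 0.0529 ff 63.372613191604614
shift units [ 0.05 -0.03 -0.12] turn units [-0.03 -0.85 -0.03]
```

```bash
python3 -m handwheel '[{"translation":[0.01,-0.01,-0.033],"twist":[0,-0.3,0],"jaw":-1},{"translation":[0,-0.01,-0.033],"twist":[0,-0.3,0],"jaw":-1},{"translation":[0.01,0,-0.033],"twist":[0,-0.3,0],"jaw":-1},{"translation":[0,0,-0.033],"twist":[0,-0.3,0],"jaw":-1},{"translation":[0,0,-0.033],"twist":[0,-0.3,0],"jaw":-1},{"translation":[0,0,-0.033],"twist":[0,-0.3,0],"jaw":-1},{"translation":[0,0,0],"twist":[0,0,0],"jaw":-1},{"translation":[0,0,0],"twist":[0,0,0],"jaw":-1}]'
python3 -m handwheel '[{"translation":[0.01,0,-0.033],"twist":[0,-0.3,0],"jaw":-1},{"translation":[0,0,-0.033],"twist":[0,-0.3,0],"jaw":-1},{"translation":[0.01,0,-0.033],"twist":[0,-0.3,0],"jaw":-1},{"translation":[0,0,-0.033],"twist":[0,-0.3,0],"jaw":-1},{"translation":[0,0,0],"twist":[0,0,0],"jaw":-1},{"translation":[0,0,0],"twist":[0,0,0],"jaw":-1},{"translation":[0,0,0],"twist":[0,0,0],"jaw":-1}]'
python3 - <<'E'
from h import *;from workcell import *
lipst([.440,.022,.045],55)
s=snapshot("wrist");np.savez("w4.npz",**s);cv2.imwrite("pics/w4.png",s["frame"][:,:,::-1])
E
```

```text
clock: 7.65
eef_pos: [0.4285, -0.03, 0.0894]
ee_rot: [2.048, 1.63, -0.734]
ft_force: [-0.5, -0.2, -0.3]
gripper_width: 0.0534
finger_force: 63.5
clock: 8.35
eef_pos: [0.4296, -0.0252, 0.0938]
ee_rot: [1.981, 1.577, -0.819]
ft_force: [-0.5, 0.1, -1.5]
gripper_width: 0.0528
finger_force: 63.5
lip [0.4401 0.0203 0.0444] tilt 44.91309917650869
t 8.35 pos [ 0.4296 -0.0252  0.0938] q [ 0.18  0.65  2.06 -0.87  1.02  1.09] F [-0.5  0.1 -1.5] w 0.0528 ff 63.52633237838745
shift units [ 0.04 -0.01 -0.27] turn units [-0.03 -2.2  -0.03]
```

View pics/w4.png

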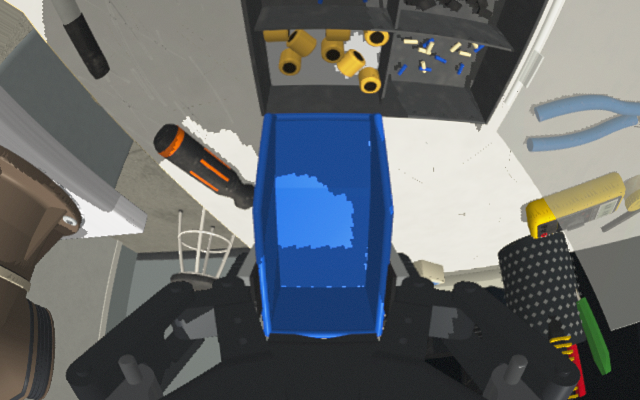

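The cup is empty at about 45° tilt. I count seven spacers in the bay, at (275,35), (302,41), (290,62), (333,48), (350,65), (371,80) and (377,37); the eighth is probably hidden. I'll level the cup, back off and look from above.

```bash
python3 -m handwheel '[{"translation":[-0.2,0,-0.2],"twist":[0,0,0],"jaw":-1},{"translation":[-0.2,0,-0.2],"twist":[0,0,0],"jaw":-1},{"translation":[-0.15,0.02,-0.07],"twist":[0,0.8,0],"jaw":-1},{"translation":[-0.12,0.02,-0.05],"twist":[0,0.8,0],"jaw":-1},{"translation":[-0.12,0.02,-0.05],"twist":[0,0.8,0],"jaw":-1},{"translation":[-0.1,0.02,-0.05],"twist":[0,0.8,0],"jaw":-1},{"translation":[-0.08,0.02,-0.03],"twist":[0,0.8,0],"jaw":-1}]'
python3 -m handwheel '[{"translation":[-0.06,0.03,0],"twist":[0,0.8,0],"jaw":-1},{"translation":[-0.05,0.03,0],"twist":[0,0.8,0],"jaw":-1},{"translation":[-0.05,0.03,0],"twist":[0,0.8,0],"jaw":-1},{"translation":[-0.05,0.03,0],"twist":[0,0.8,0],"jaw":-1},{"translation":[-0.05,0.03,0],"twist":[0,0.8,0],"jaw":-1},{"translation":[-0.05,0.03,0],"twist":[0,0.8,0],"jaw":-1},{"translation":[0,0,0],"twist":[0,0.9,0],"jaw":-1},{"translation":[0,0,0],"twist":[0,0,0],"jaw":-1}]'
python3 - <<'E'
from h import *;from workcell import *
lipst([.44,.022,.12],0)
go([.44,-.075,.14],77)
s=snapshot("wrist");np.savez("w5.npz",**s);cv2.imwrite("pics/w5.png",cv2.resize(s["frame"][:250,180:480,::-1],None,fx=2.4,fy=2.4,interpolation=cv2.INTER_CUBIC))
E
```

```text
clock: 9.1
eef_pos: [0.4314, -0.0405, 0.1514]
ee_rot: [2.197, 1.748, -0.514]
ft_force: [0.0, -0.0, -1.0]
gripper_width: 0.0529
finger_force: 63.5
clock: 9.9
eef_pos: [0.4366, -0.0576, 0.1555]
ee_rot: [2.455, 1.951, -0.006]
ft_force: [-0.8, 0.3, -1.0]
gripper_width: 0.053
finger_force: 63.5
lip [0.452  0.0087 0.1531] tilt 0.3887540582988696
t 9.9 pos [ 0.4366 -0.0576  0.1555] q [-0.28  0.34  2.08 -0.01  0.71 -0.04] F [-0.8  0.3 -1. ] w 0.053 ff 63.491166830062866
shift units [ 0.21 -0.29  0.67] turn units [ 0.02  0.08 -0.06]
t 9.9 pos [ 0.4366 -0.0576  0.1555] q [-0.28  0.34  2.08 -0.01  0.71 -0.04] F [-0.8  0.3 -1. ] w 0.053 ff 63.491166830062866
shift units [-0.32  0.14  0.31] turn units [ 0.02  0.08 -0.01]
```

View pics/w5.png

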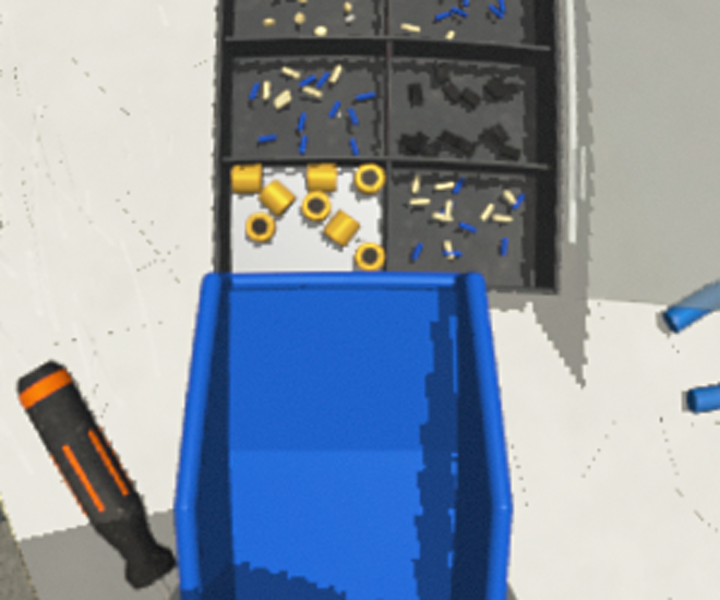

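All eight spacers lie flat in the bay, at crop (247,178), (277,197), (320,178), (369,178), (316,206), (260,227), (341,228) and (370,256). I'm carrying the cup back to its spot and setting it down.

```bash
python3 -m handwheel '[{"translation":[-0.25,0.16,0],"twist":[0,0,0.48],"jaw":-1},{"translation":[-0.25,0.17,0],"twist":[0,0,0.48],"jaw":-1},{"translation":[-0.24,0.18,0.05],"twist":[0,0,0.48],"jaw":-1},{"translation":[-0.23,0.18,0.1],"twist":[0,0,0.48],"jaw":-1},{"translation":[-0.22,0.2,0.15],"twist":[0,0,0.48],"jaw":-1},{"translation":[-0.22,0.2,0.15],"twist":[0,0,0.48],"jaw":-1},{"translation":[-0.21,0.21,0.2],"twist":[0,0,0.48],"jaw":-1}]'
python3 -m handwheel '[{"translation":[-0.2,0.22,0.2],"twist":[0,0.05,0.48],"jaw":-1},{"translation":[-0.19,0.23,0.2],"twist":[0,0,0.48],"jaw":-1},{"translation":[-0.18,0.24,0.2],"twist":[0,0,0.48],"jaw":-1},{"translation":[0,0,0.2],"twist":[0,0,0],"jaw":-1},{"translation":[0,0,0],"twist":[0,0,0],"jaw":-1}]'
python3 - <<'E'
from h import *
go([.485,-.2,.016],55)
E
```

```text
clock: 10.65
eef_pos: [0.4712, -0.1566, 0.1215]
ee_rot: [2.696, 1.601, -0.009]
ft_force: [-0.2, -0.2, -1.5]
gripper_width: 0.0527
finger_force: 63.5
clock: 11.15
eef_pos: [0.4853, -0.1975, 0.0811]
ee_rot: [2.785, 1.45, -0.005]
ft_force: [-0.2, 0.5, -0.9]
gripper_width: 0.0526
finger_force: 63.5
t 11.15 pos [ 0.4853 -0.1975  0.0811] q [-0.51  0.56  1.95 -0.01  0.63  0.11] F [-0.2  0.5 -0.9] w 0.0526 ff 63.484954833984375
shift units [-0.04  0.02  1.3 ] turn units [-0.    0.05 -0.  ]
```

```bash
python3 -m handwheel '[{"translation":[0,0,0.4],"twist":[0,0.05,0],"jaw":-1},{"translation":[0,0,0.4],"twist":[0,0,0],"jaw":-1},{"translation":[0,0,0.25],"twist":[0,0,0],"jaw":-1},{"translation":[0,0,0.15],"twist":[0,0,0],"jaw":-1},{"translation":[0,0,0.06],"twist":[0,0,0],"jaw":-1},{"translation":[0,0,0.03],"twist":[0,0,0],"jaw":-1},{"translation":[0,0,0],"twist":[0,0,0],"jaw":-1}]'
python3 - <<'E'
from h import *
go([.485,-.2,.015],55)
E
```

```text
clock: 11.85
eef_pos: [0.4864, -0.1978, 0.0186]
ee_rot: [2.784, 1.45, 0.003]
ft_force: [0.2, -0.4, -0.3]
gripper_width: 0.0532
finger_force: 63.5
t 11.85 pos [ 0.4864 -0.1978  0.0186] q [-0.51  0.67  1.98  0.    0.49  0.1 ] F [ 0.2 -0.4 -0.3] w 0.0532 ff 63.51248860359192
shift units [-0.05  0.    0.07] turn units [ 0.04 -0.01  0.01]
```

Lower until contact shows, then open, wait, and rise.

```bash
python3 -m handwheel '[{"translation":[0,0,0.04],"twist":[0,0,0],"jaw":-1},{"translation":[0,0,0.03],"twist":[0,0,0],"jaw":-1},{"translation":[0,0,0],"twist":[0,0,0],"jaw":-1}]'
python3 -m handwheel '[{"translation":[0,0,0],"twist":[0,0,0],"jaw":1},{"translation":[0,0,0],"twist":[0,0,0],"jaw":1},{"translation":[0,0,0],"twist":[0,0,0],"jaw":1},{"translation":[0,0,0],"twist":[0,0,0],"jaw":1},{"translation":[0,0,0],"twist":[0,0,0],"jaw":1},{"translation":[0,0,0],"twist":[0,0,0],"jaw":1},{"translation":[0,0,0],"twist":[0,0,0],"jaw":1}]'
python3 -m handwheel '[{"translation":[0,0,-0.2],"twist":[0,0,0],"jaw":1},{"translation":[0,0,-0.6],"twist":[0,0,0],"jaw":1},{"translation":[0,0,-0.9],"twist":[0,0,0],"jaw":1},{"translation":[0,0,-0.9],"twist":[0,0,0],"jaw":1},{"translation":[0,0,-0.9],"twist":[0,0,0],"jaw":1},{"translation":[0,0,-0.9],"twist":[0,0,0],"jaw":1},{"translation":[0,0,0],"twist":[0,0,0],"jaw":1}]'
python3 - <<'E'
from h import *
go([.64,.02,.25],55)
E
```

```text
clock: 12.15
eef_pos: [0.4864, -0.1979, 0.0152]
ee_rot: [2.784, 1.45, 0.003]
ft_force: [-0.3, 0.2, 4.4]
gripper_width: 0.0535
finger_force: 64.0
clock: 12.85
eef_pos: [0.4862, -0.1978, 0.0147]
ee_rot: [2.785, 1.45, 0.003]
ft_force: [-0.9, -0.9, -0.7]
gripper_width: 0.0851
finger_force: 0.0
clock: 13.55
eef_pos: [0.4871, -0.1983, 0.2409]
ee_rot: [2.777, 1.446, 0.011]
ft_force: [0.5, 0.1, -0.7]
gripper_width: 0.0849
finger_force: 0.0
t 13.55 pos [ 0.4871 -0.1983  0.2409] q [-0.51  0.34  1.8   0.    1.    0.1 ] F [ 0.5  0.1 -0.7] w 0.0849 ff 0.0
shift units [ 5.33  0.01 -0.17] turn units [ 0.16 -0.02  0.01]
```

```bash
python3 -m handwheel '[{"translation":[0.75,0,-0.05],"twist":[0,0,0],"jaw":-1},{"translation":[0.75,0,0],"twist":[0,0,0],"jaw":-1},{"translation":[0.75,0,0],"twist":[0,0,0],"jaw":-1},{"translation":[0.75,0,0],"twist":[0,0,0],"jaw":-1},{"translation":[0.75,0,0],"twist":[0,0,0],"jaw":-1},{"translation":[0.75,0,0],"twist":[0,0,0],"jaw":-1},{"translation":[0.75,0,0],"twist":[0,0,0],"jaw":-1},{"translation":[0,0,0],"twist":[0,0,0],"jaw":-1}]'
python3 - <<'E'
from h import *;from workcell import *
go([.625,.022,.11],55)
for n in("top","scene"):
    s=snapshot(n);np.savez(n+"6.npz",**s);f=s["frame"]
    cv2.imwrite(f"pics/{n}6.png",cv2.resize(f[150:300,120:380,::-1] if n=="top" else f[190:320,200:400,::-1],(780,450) if n=="top" else (800,520),interpolation=cv2.INTER_CUBIC))
E
```

```text
clock: 14.35
eef_pos: [0.6374, 0.0209, 0.2368]
ee_rot: [2.783, 1.455, 0.003]
ft_force: [-0.8, 0.2, 0.1]
gripper_width: -0.0001
finger_force: 0.0
t 14.35 pos [0.6374 0.0209 0.2368] q [-0.07  0.5   1.52 -0.    1.11  0.54] F [-0.8  0.2  0.1] w -0.0001 ff 0.0
shift units [-0.13 -0.22  2.53] turn units [ 0.03 -0.01  0.04]
```

View pics/scene6.png

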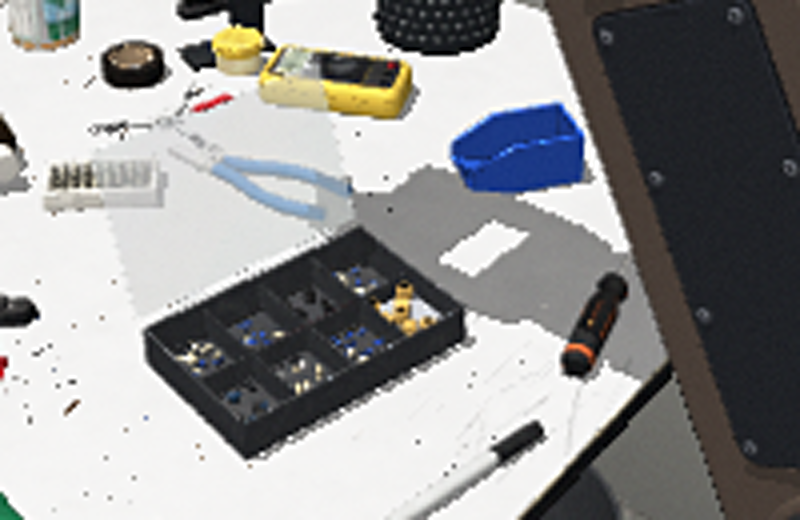

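The cup stands upright at crop (520,150), the spacers are in the bay at (405,310), and the open lid leans back over the bench behind. I'm lowering behind the lid and pushing it forward.

```bash
python3 -m handwheel '[{"translation":[0,0,0.6],"twist":[0,0,0],"jaw":-1},{"translation":[0,0,0.6],"twist":[0,0,0],"jaw":-1},{"translation":[0,0,0.6],"twist":[0,0,0],"jaw":-1},{"translation":[0,0,0.6],"twist":[0,0,0],"jaw":-1},{"translation":[0,0,0.1],"twist":[0,0,0],"jaw":-1},{"translation":[0,0,0],"twist":[0,0,0],"jaw":-1}]'
python3 -m handwheel '[{"translation":[-0.095,-0.23,0],"twist":[0,0,0],"jaw":-1},{"translation":[-0.095,-0.23,0],"twist":[0,0,0],"jaw":-1},{"translation":[-0.095,-0.23,0],"twist":[0,0,0],"jaw":-1},{"translation":[-0.095,-0.23,0],"twist":[0,0,0],"jaw":-1},{"translation":[-0.095,-0.23,0],"twist":[0,0,0],"jaw":-1}]'
python3 -m handwheel '[{"translation":[-0.095,-0.23,0],"twist":[0,0,0],"jaw":-1},{"translation":[-0.095,-0.23,0],"twist":[0,0,0],"jaw":-1},{"translation":[-0.095,-0.23,0],"twist":[0,0,0],"jaw":-1},{"translation":[-0.095,-0.23,0],"twist":[0,0,0],"jaw":-1},{"translation":[-0.095,-0.23,0],"twist":[0,0,0],"jaw":-1},{"translation":[0,0,0],"twist":[0,0,0],"jaw":-1}]'
```

```text
clock: 15.05
eef_pos: [0.636, 0.0166, 0.1122]
ee_rot: [2.786, 1.449, 0.001]
ft_force: [0.4, 0.5, 1.0]
gripper_width: -0.0001
finger_force: 0.0
clock: 15.55
eef_pos: [0.5808, 0.0298, 0.119]
ee_rot: [2.777, 1.445, 0.024]
ft_force: [6.8, -4.4, 48.1]
gripper_width: 0.0
finger_force: 22.7
clock: 16.15
eef_pos: [0.5136, 0.0446, 0.1124]
ee_rot: [2.785, 1.45, 0.002]
ft_force: [0.0, 0.1, -0.1]
gripper_width: -0.0002
finger_force: 0.0
```

There was a brief 48 N vertical load as the lid edge passed the gripper, now released. I'll rise, wait for the lid to sink, and look.

```bash
R='x'; python3 -m handwheel '[{"translation":[0,0,-0.6],"twist":[0,0,0],"jaw":-1},{"translation":[0,0,-0.6],"twist":[0,0,0],"jaw":-1},{"translation":[0,0,-0.6],"twist":[0,0,0],"jaw":-1},{"translation":[0,0,-0.6],"twist":[0,0,0],"jaw":-1},{"translation":[0.5,0.5,-0.4],"twist":[0,0,0],"jaw":-1},{"translation":[0.5,0.5,0],"twist":[0,0,0],"jaw":-1},{"translation":[0.5,0.5,0],"twist":[0,0,0],"jaw":-1},{"translation":[0.5,0.5,0],"twist":[0,0,0],"jaw":-1}]'
for i in 1 2 3 4 5; do python3 -m handwheel '[{"translation":[0,0,0],"twist":[0,0,0],"jaw":-1},{"translation":[0,0,0],"twist":[0,0,0],"jaw":-1},{"translation":[0,0,0],"twist":[0,0,0],"jaw":-1},{"translation":[0,0,0],"twist":[0,0,0],"jaw":-1},{"translation":[0,0,0],"twist":[0,0,0],"jaw":-1},{"translation":[0,0,0],"twist":[0,0,0],"jaw":-1},{"translation":[0,0,0],"twist":[0,0,0],"jaw":-1},{"translation":[0,0,0],"twist":[0,0,0],"jaw":-1}]' | head -2; done
python3 - <<'E'
from h import *;from workcell import *
go([.6,0,.25],55)
s=snapshot("scene");f=s["frame"]
cv2.imwrite("pics/scene7.png",cv2.resize(f[190:320,200:400,::-1],(800,520),interpolation=cv2.INTER_CUBIC))
E
```

```text
clock: 16.95
eef_pos: [0.6554, 0.0693, 0.2524]
ee_rot: [2.785, 1.45, 0.003]
ft_force: [0.1, 0.5, -0.2]
gripper_width: 0.0001
finger_force: 0.0
clock: 17.75
eef_pos: [0.6538, 0.0691, 0.2524]
clock: 18.55
eef_pos: [0.6539, 0.0692, 0.2523]
clock: 19.35
eef_pos: [0.6539, 0.0691, 0.2523]
clock: 20.15
eef_pos: [0.6539, 0.0692, 0.2523]
clock: 20.95
eef_pos: [0.6539, 0.0692, 0.2523]
t 20.95 pos [0.6539 0.0692 0.2523] q [ 0.01  0.52  1.45 -0.    1.17  0.62] F [-0.3  0.3 -0.4] w -0.0003 ff 0.0
shift units [-1.75 -0.09  0.04] turn units [ 0.03 -0.01  0.  ]
```

View pics/scene7.png

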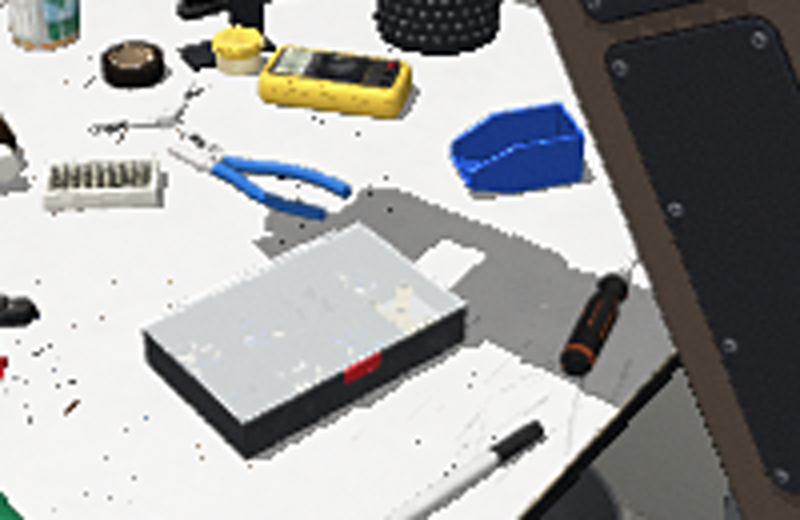

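The lid lies flush on the rim with its latch at (362,366). The cup is upright at (520,150), the tools have not moved, and the arm is clear.

```bash
python3 -c "from workcell import *;print(hand_in())"
```

```text
the job is handed in; nothing more can be done
None
```

I've handed the job in with all eight spacers in the front right compartment, the lid shut, the empty cup upright on the bench and the other tools where they were; the hand-in call gave no verdict. While I pushed the lid over, the wrist force rose briefly to about 48 N; most of it was vertical, probably from the lid's edge catching the gripper. I can't rule out that this broke the 40 N limit on the gripper's body.

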